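# Seat the guide roller in the V-blocks

## Robot

A 6-joint arm with a two-finger parallel gripper is mounted at the origin on a cart in front of the work surface, level with it; the furniture and walls round the work are solid. World frame = base frame: x ahead of the robot, y to its left, z up, the work surface at z = 0. Lengths are in m, angles in rad, forces in N, time in s.
With the tool pointing down it reaches from about 0.3 to 0.775 m from the base axis. Payload 14.6 kg.
Tool frame: the origin (TCP) lies on the centre line of the jaws, within the pads' length; the fingertips stand 14 mm ahead of it and the grasp point (between the pads) lies 5 mm behind it; x points along the fingers, y is the direction in which the jaws open and shut, and the axes are right-handed (so a half turn about x gives the same grasp; the last joint's range is limited). The gripper opens to 94 mm and grips with 3 to 60 N. Pads are 16 mm wide; open, the fingers measure 119 mm over their backs; the gripper's body (75 mm by 177 mm) begins 78 mm behind the grasp point.
Start: joints at [-0.818, 0.3, 1.521, -0, 1.321, -0.067], TCP at [0.402, -0.375, 0.219] pointing down, gripper open.
Joint ranges: [-3.03, 3.03], [-0.79, 2.21], [0.23, 2.52], [-1.04, 4.18], [0, 3.07], [-2.55, 2.55]. Speed limits (rad/s): [2.22, 2.22, 2.57, 3.14, 3.14, 3.14].

## Interface

Orientations are given as [roll, pitch, yaw] about the fixed x, y, z axes, in that order (R = Rz(yaw) Ry(pitch) Rx(roll)).
In Python, from station import * gives the robot as it stands. The module is installed in compiled form; this text tells all that it offers.
- The arm moves only by the shell command python3 -m handwheel 'ROWS' [FORCE]. ROWS is JSON, a list of rows, each a list of 3 entries, a list of its own where there are three numbers: the shift along the tool's x, y, z in mm, then the turn about the tool's x in rad, then the gripper command: -1 is fully open, 1 is shut, values between are in proportion. In form: [[[dx, dy, dz], spin, gripper], ...]. A call has exactly 5 rows; each row is the pose to reach, as a shift and turn from the pose measured when the call began, along the tool's axes at that moment; what a row does not reach only later rows make up. A row lasts 1/10 s, in which the tool goes at most 50 mm and 8.59 degrees, less where a joint would pass 70% of its speed; a pose out of reach is approached as far as the arm can. A call with a gripper value outside its range is refused whole. The fingers move at their own pace and stop on an object; FORCE is the grip in N (left out, the last holds). Time passes only in rows, so rows that repeat a pose let the fingers close, or fill a call up. It gives the time, the measured TCP pose, the force and the opening at its end, in the units of the state.
- get_obs(): the state, without advancing time (a new reading comes with each control period).
- camera(name): name is "scene" or "top"; returns (picture, depth): 420x560x3 uint8, blue, green, red; 420x560 float32, m along the optical axis (not along the pixel's ray), 0 where there is no reading.
- camera_info(name): a dict with "fx", "fy", "cx", "cy" (pixels), "extrinsics" (4x4, takes a point from camera to world coordinates). Camera axes: x right, y down, z forward; pixel columns grow to the right and rows downward; lengths in m; the calibration is good to about 2 mm. A picture is of the moment at which its call begins. camera_info takes no time and is no camera call.
- hand_in(): hands the job in, once; it reports no verdict.
The state is a dict: "time_s": time; "qpos": joint angles; "joint_vel": joint speeds; "tau": joint torques, N m; "ee_pos": TCP position; "eef_rot": TCP orientation; "force": force on the tool from outside, world axes, zero at the start; "moment": the same for the moment, N m; "grip_width": finger opening in m.
Only numpy, scipy, OpenCV 4.12 (cv2) and the standard library are available. Lean on these libraries where they do the work, as an engineer would, in place of code of your own. Each camera call takes 0.05 s, during which the arm holds its last target. There are 200 camera calls.

## Task

Take the guide roller with the orange sleeve out of the wooden rack and lower it gently, not dropping it, into the pair of steel V-blocks so that both ends of its shaft are fully seated in the Vs and it lies ready to be clamped. Leave the black-sleeved roller in the rack.

Things in the scene. Friction and masses are not known exactly. Their poses are not given: they have to be found in the camera images.
- orange_roller: Guide roller to move, 0.3 kg: steel shaft 20 mm in diameter, 160 long, with an orange sleeve 32 in diameter, 50 long round its middle. Origin at its middle, on the axis; y runs along the shaft (both ends alike). It starts lying level in one of the two notches of the rack, axis 50 mm above the bench. Grip it across the sleeve.
- black_roller: Bystander: the same roller with a black sleeve, lying in the other notch of the rack, parallel to the orange one and 90 mm from it. Same origin and axes.
- v_block: Fixed; dark base plate 90x170x10 mm with two steel V-blocks (64 wide, 25 thick) centred at y = -52 and +52, 79 mm free gap between them. Tops 58 above the bench; 90 degree Vs 44 wide, bottoms 36 above the bench. Origin: middle of the underside, at bench height; y runs along both Vs. Seated: roller axis along y, 50 mm above the origin, sleeve in the gap with 14 mm play either way; the Vs centre it.
- roller_rack: Fixed wooden rack, base board 176x150x10 mm, two upright boards 12 thick at y = -56 and +56, tops 46 above the bench, each with two 90 degree notches 10 deep at x = -45 and +45, in which the shafts lie along y. Free between the boards down to the base board. Origin: middle of the underside, at bench height.

How it is judged:
By the outcome, as a careful person would: the job done as asked, in the order asked, and still so for the second after the job is handed in, with the robot touching nothing.
It also fails if it takes over 32 s, if anything falls off the work surface, if the arm or the gripper's body presses on something with over 40 N, if the wrist force passes 120 N, or if a joint passes its speed limit or range.

## Working session

There is one attempt and no reset: what is moved stays moved. The work goes in short steps, Python scripts to look and compute and a shell command to move; the robot and the scene stay as the last step left them, time stands still between calls to the robot, and variables do not carry over. Pictures are saved under pics/ and viewed, about 8 in all and at most 12, crops included, and the job is handed in when it is done.

```bash
mkdir -p pics && python3 - <<'E'
from station import *
import cv2,numpy as np
print(get_obs())
for n in("top","scene"):
    p,d=camera(n);cv2.imwrite(f"pics/{n}0.png",p);np.save(f"{n}0.npy",d)
    print(n,camera_info(n))
E
```

```text
{'time_s': 0.0, 'qpos': array([-8.17568908e-01,  3.00474304e-01,  1.52159014e+00, -2.51898298e-05,
        1.32066946e+00, -6.65774846e-02]), 'joint_vel': array([-0.00151456, -0.0013057 ,  0.00083394,  0.00061881, -0.00126411,
        0.00011344]), 'tau': array([-2.75362981e-04, -5.31811738e+01, -3.52740562e+01,  7.07172579e-02,
        2.43441062e-02, -7.28867940e-05]), 'ee_pos': array([ 0.4018924 , -0.37511994,  0.21888072]), 'eef_rot': array([-1.61599808,  1.56965481,  2.34540573]), 'force': array([0.16597169, 0.10722884, 0.82025858]), 'moment': array([ 0.04110472, -0.02107107,  0.00491318]), 'grip_width': 0.09378522468229311}
top {'fx': 543.9721675735067, 'fy': 543.9721675735067, 'cx': 275.5432776826295, 'cy': 208.95358470503513, 'extrinsics': array([[ 0.00726223, -0.9930695 ,  0.117304  ,  0.44908858],
       [-0.99990376, -0.00582489,  0.0125913 ,  0.10601908],
       [-0.01182076, -0.11738415, -0.99301623,  0.9203785 ],
       [ 0.        ,  0.        ,  0.        ,  1.        ]])}
scene {'fx': 433.2804910694628, 'fy': 433.2804910694628, 'cx': 281.4006867454975, 'cy': 211.5386842288615, 'extrinsics': array([[-0.86055191, -0.25974008,  0.43816149,  0.17212202],
       [-0.50908641,  0.41025307, -0.75665279,  0.73574623],
       [ 0.01677596, -0.87420107, -0.48527421,  0.48389854],
       [ 0.        ,  0.        ,  0.        ,  1.        ]])}
```

View pics/top0.png

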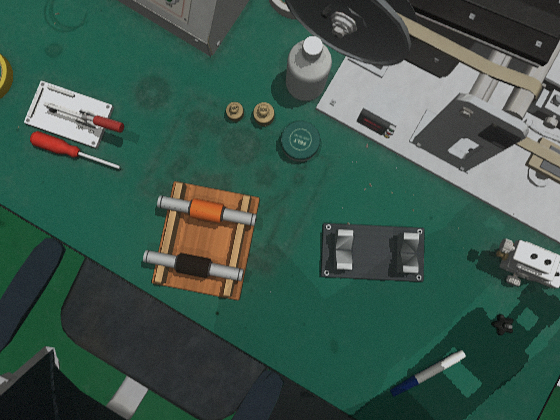

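View pics/scene0.png

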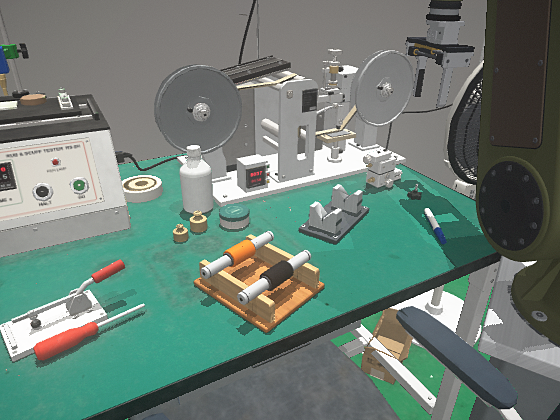

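The top view shows the orange roller with its shaft running from about (158,202) to (256,220) and its sleeve at (207,211). The black one is at (193,265). The V-block plate spans about (320,224) to (424,280), with blocks near (344,250) and (411,252). The scene view confirms the layout, and the bottle and tins stand beyond the rack.

```bash
cat > h.py <<'E'
from station import *
import cv2,numpy as np
def rays(n,uv):
    c=camera_info(n);E=c["extrinsics"];uv=np.atleast_2d(np.asarray(uv,float))
    r=np.c_[(uv[:,0]-c["cx"])/c["fx"],(uv[:,1]-c["cy"])/c["fy"],np.ones(len(uv))]
    return E[:3,3],r@E[:3,:3].T
def plane(n,uv,z):
    o,r=rays(n,uv);return o+r*((z-o[2])/r[:,2])[:,None]
def cloud(n,d):
    v,u=np.mgrid[:420,:560];o,r=rays(n,np.c_[u.ravel(),v.ravel()])
    return (o+r*d.reshape(-1,1)).reshape(420,560,3)
def omask(p,roi=None):
    return cv2.inRange(cv2.cvtColor(p,cv2.COLOR_BGR2HSV),(4,170,120),(16,255,255))
def pca(q):
    m=q.mean(0);w,V=np.linalg.eigh(np.cov((q-m).T));v=V[:,-1]
    return m,v*np.sign(v[1]),w
def big(m):
    c=max(cv2.findContours(m,cv2.RETR_EXTERNAL,cv2.CHAIN_APPROX_NONE)[0],key=cv2.contourArea);return c
E
python3 - <<'E'
from h import *
p=cv2.imread("pics/top0.png");P=cloud("top",np.load("top0.npy"));Z=P[...,2]
def sub(m,x0,y0,x1,y1):
    o=np.zeros_like(m,dtype=np.uint8);o[y0:y1,x0:x1]=(m[y0:y1,x0:x1]>0)*255;return o
# orange sleeve
c=big(sub(omask(p),180,190,235,230));r=cv2.minAreaRect(c);print("sleeve",r,plane("top",r[0],.052))
# shaft by depth: points above rack tops
for nm,b in(("orange",(150,185,265,232)),("black",(135,240,250,290))):
    m=sub((Z>.050)&(Z<.08),*b);q=P[m>0];a,v,w=pca(q[:,:2])
    e=(q[:,:2]-a)@v
    print(nm,len(q),a,"mid",a+v*(e.min()+e.max())/2,"len",np.ptp(e),"ang of y axis",np.arctan2(-v[0],v[1]),"ztop",np.percentile(q[:,2],[5,50,98]))
# base plate
m=sub((Z>.003)&(Z<.018),300,205,445,300);c=big(m);r=cv2.minAreaRect(c);bx=plane("top",cv2.boxPoints(r),.01)
print("plate",r,bx.mean(0),np.linalg.norm(np.diff(bx,axis=0),axis=1));print(bx)
m=sub((p.max(2)<85)&(p.max(2)-p.min(2)<25),310,215,435,290)|sub(Z>.02,318,220,428,285);r=cv2.minAreaRect(big(m));bx=plane("top",cv2.boxPoints(r),.01)
print("plate colour",bx.mean(0),np.linalg.norm(np.diff(bx,axis=0),axis=1));print(bx)
# block tops
for b in((325,220,372,285),(385,220,430,285)):
    m=sub((Z>.053)&(Z<.064),*b);q=P[m>0];print("top pts",len(q),q.mean(0),q.min(0),q.max(0))
    m=sub((Z>.03)&(Z<.064),*b);q=P[m>0];print("all",len(q),q.mean(0),q.min(0),q.max(0))
v=P[250,300:440:4];print(np.round(v[:,[1,2]],3).tolist())
v=P[220:285:3,411];print(np.round(v[:,[0,2]],3).tolist())
v=P[220:285:3,344];print(np.round(v[:,[0,2]],3).tolist())
q=p[205:300,300:445];cv2.imwrite("pics/v.png",cv2.resize(q,None,fx=5,fy=5))
E
```

```text
sleeve ((205.42308044433594, 209.38461303710938), (31.182464599609375, 18.238800048828125), 11.309932708740234) [[0.55030834 0.22991835 0.052     ]]
orange 1489 [0.54859922 0.22770639] mid [0.54866985 0.22809683] len 0.160234233656601 ang of y axis -0.17895929519949907 ztop [0.05289672 0.06089127 0.06844364]
black 1529 [0.4617067  0.24661124] mid [0.46185354 0.24741171] len 0.15978072278231215 ang of y axis -0.1814216089746537 ztop [0.05384878 0.06100287 0.06859746]
plate ((372.90087890625, 251.03173828125), (106.50751495361328, 58.63759231567383), 2.7927021980285645) [ 0.48728185 -0.0450789   0.01      ] [0.0977838  0.17807483 0.09749527]
[[ 0.44216992  0.045821    0.01      ]
 [ 0.53982652  0.04083503  0.01      ]
 [ 0.53218076 -0.13707558  0.01      ]
 [ 0.4349502  -0.12989606  0.01      ]]
plate colour [ 0.4864819  -0.04454042  0.01      ] [0.09357417 0.1734506  0.09329302]
[[ 0.44388634  0.04423685  0.01      ]
 [ 0.53730861  0.03890728  0.01      ]
 [ 0.52886707 -0.13433778  0.01      ]
 [ 0.4358656  -0.12696803  0.01      ]]
top pts 322 [0.48851851 0.00771024 0.0580321 ] [ 0.4
[... 998 characters left out ...]
001]]
[[0.54, 0.002], [0.535, 0.002], [0.53, -0.003], [0.524, 0.011], [0.449, 0.92], [0.511, 0.061], [0.506, 0.059], [0.501, 0.055], [0.449, 0.92], [0.492, 0.043], [0.488, 0.042], [0.483, 0.039], [0.478, 0.043], [0.473, 0.048], [0.468, 0.053], [0.463, 0.056], [0.459, 0.058], [0.454, 0.059], [0.449, 0.012], [0.444, 0.011], [0.44, 0.012], [0.434, -0.001]]
[[0.539, 0.003], [0.534, 0.001], [0.528, 0.012], [0.52, 0.059], [0.515, 0.06], [0.51, 0.061], [0.506, 0.053], [0.501, 0.049], [0.496, 0.045], [0.492, 0.041], [0.487, 0.037], [0.482, 0.043], [0.477, 0.05], [0.472, 0.056], [0.467, 0.057], [0.463, 0.058], [0.458, 0.057], [0.454, 0.01], [0.449, 0.012], [0.444, 0.01], [0.439, 0.0], [0.434, 0.002]]
```

View pics/v.png

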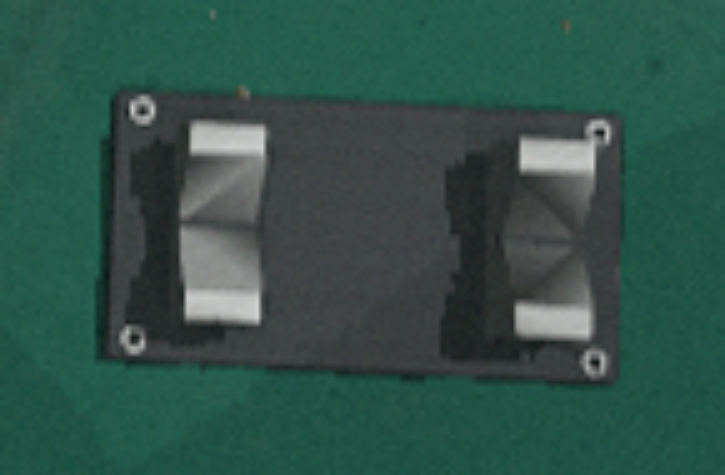

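The block tops come out 103.7 mm apart (should be 104) at z = 58 mm. The shaft length is 160 mm and the roller spacing 89 mm, so the measurements hold. Next I'll work out the move above the roller.

```bash
cat >> h.py <<'E'
from scipy.spatial.transform import Rotation as Ro
O=np.array([.5495,.229]);OY=-.180      # orange roller, yaw of its y axis
V=np.array([.4863,-.0443]);VY=-.045    # v-block
def go(xy,z,yaw):
    s=get_obs();R=Ro.from_euler("xyz",s["eef_rot"]);M=R.as_matrix()
    d=M.T@(np.r_[xy,z]-s["ee_pos"])*1000
    # tool y should lie along +-(cos yaw, sin yaw)
    t=M.T@np.array([np.cos(yaw),np.sin(yaw),0]);sp=(np.arctan2(t[2],t[1])+np.pi/2)%np.pi-np.pi/2
    print("t",round(s["time_s"],2),"pos",s["ee_pos"].round(4),"F",s["force"].round(1),"w",round(s["grip_width"],4),"q",s["qpos"].round(2))
    print("move mm",d.round(1),"spin",round(sp,3),"| tool axis down",M[:,0].round(3),"y",M[:,1].round(2),"z",M[:,2].round(2))
E
python3 -c "
from h import *
go(O,.13,OY)"
```

```text
t 0.1 pos [ 0.4019 -0.3751  0.2189] F [0.7 0.6 0.1] w 0.0938 q [-0.82  0.3   1.52  0.    1.32 -0.07]
move mm [  89.3 -304.3 -542.3] spin -0.571 | tool axis down [-0.001  0.001 -1.   ] y [ 0.73 -0.68 -0.  ] z [-0.68 -0.73 -0.  ]
```

```bash
python3 -m handwheel '[[[0,-12,-22],-0.02,-0.5],[[0,-32,-58],-0.06,-0.5],[[0,-54,-97],-0.1,-0.5],[[0,-77,-138],-0.14,-0.5],[[0,-100,-178],-0.19,-0.5]]' 30 && python3 -m handwheel '[[[0,-23,-40],-0.05,-0.5],[[0,-46,-80],-0.1,-0.5],[[0,-69,-121],-0.14,-0.5],[[0,-92,-163],-0.18,-0.5],[[0,-114,-205],-0.22,-0.5]]' && python3 -c "
from h import *
go(O,.13,OY)"
```

```text
time_s: 0.6
ee_pos: [0.4502, -0.175, 0.2189]
eef_rot: [-1.74, 1.569, 2.413]
force: [0.4, -0.6, -1.0]
grip_width: 0.0704
time_s: 1.1
ee_pos: [0.462, 0.0612, 0.2191]
eef_rot: [-1.978, 1.569, 2.396]
force: [0.4, -0.5, 0.5]
grip_width: 0.0703
t 1.1 pos [0.462  0.0612 0.2191] F [ 0.4 -0.5  0.5] w 0.0703 q [0.05 0.11 1.75 0.   1.28 0.39]
move mm [  89.1   27.  -187.3] spin -0.158 | tool axis down [-0.001  0.001 -1.   ] y [ 0.94 -0.33 -0.  ] z [-0.33 -0.94 -0.  ]
```

```bash
python3 -m handwheel '[[[10,6,-40],-0.04,-0.5],[[30,12,-80],-0.08,-0.5],[[50,18,-120],-0.12,-0.5],[[70,24,-160],-0.158,-0.5],[[89,27,-187],-0.158,-0.5]]' && python3 -m handwheel '[[[0,0,0],0,-0.5],[[0,0,0],0,-0.5],[[0,0,0],0,-0.5],[[0,0,0],0,-0.5],[[0,0,0],0,-0.5]]' && python3 - <<'E'
from h import *
go(O,.13,OY);go(O,.046,OY)
p,d=camera("top");cv2.imwrite("pics/t1.png",p)
p,d=camera("scene");cv2.imwrite("pics/s1.png",cv2.resize(p[160:340,150:390],None,fx=3,fy=3))
E
```

```text
time_s: 1.6
ee_pos: [0.5498, 0.2309, 0.1286]
eef_rot: [-1.79, 1.569, 2.745]
force: [0.3, -0.5, -0.1]
grip_width: 0.0705
time_s: 2.1
ee_pos: [0.55, 0.2302, 0.1296]
eef_rot: [-2.601, 1.57, 1.932]
force: [0.0, 0.2, 0.3]
grip_width: 0.0705
t 2.1 pos [0.55   0.2302 0.1296] F [0.  0.2 0.3] w 0.0705 q [0.33 0.49 1.48 0.   1.18 0.51]
move mm [-0.4 -0.3  1.3] spin 0.001 | tool axis down [-0.     0.001 -1.   ] y [ 0.98 -0.18 -0.  ] z [-0.18 -0.98 -0.  ]
t 2.1 pos [0.55   0.2302 0.1296] F [0.  0.2 0.3] w 0.0705 q [0.33 0.49 1.48 0.   1.18 0.51]
move mm [83.6 -0.2  1.4] spin 0.001 | tool axis down [-0.     0.001 -1.   ] y [ 0.98 -0.18 -0.  ] z [-0.18 -0.98 -0.  ]
```

View pics/s1.png

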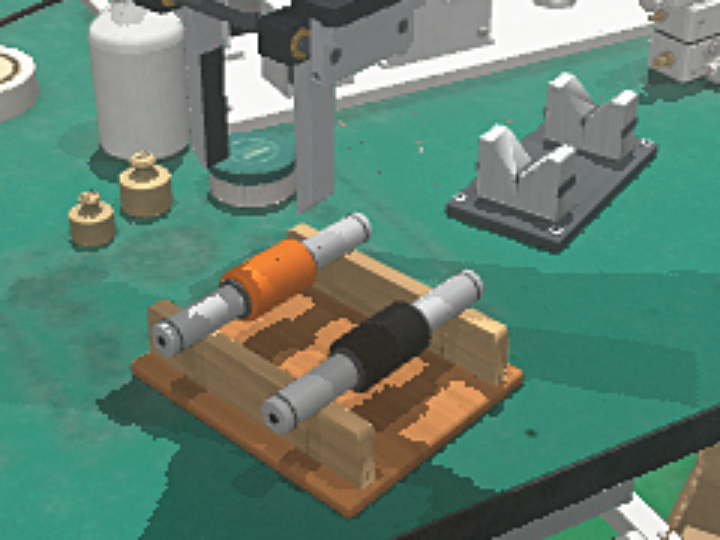

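The open fingers, at crop columns about 215 and 315, straddle the orange sleeve at column 268 and sit above it. I'll descend and close.

```bash
python3 -m handwheel '[[[10,0,1],0,-0.5],[[25,0,1],0,-0.5],[[40,0,1],0,-0.5],[[55,0,1],0,-0.5],[[65,0,1],0,-0.5]]' && python3 -m handwheel '[[[6,0,0],0,-0.5],[[12,0,0],0,-0.5],[[17,0,0],0,-0.5],[[18,0,0],0,-0.5],[[18,0,0],0,-0.5]]' && python3 -c "
from h import *
go(O,.046,OY)"
```

```text
time_s: 2.7
ee_pos: [0.5491, 0.2293, 0.0619]
eef_rot: [-1.507, 1.568, 3.027]
force: [-0.0, -0.3, -0.1]
grip_width: 0.0706
time_s: 3.2
ee_pos: [0.5491, 0.2294, 0.0441]
eef_rot: [-1.562, 1.568, 2.972]
force: [-0.9, -0.1, 0.2]
grip_width: 0.0704
t 3.2 pos [0.5491 0.2294 0.0441] F [-0.9 -0.1  0.2] w 0.0704 q [0.33 0.59 1.54 0.   1.01 0.51]
move mm [-1.9  0.4  0.3] spin 0.002 | tool axis down [-0.003  0.    -1.   ] y [ 0.98 -0.18 -0.  ] z [-0.18 -0.98  0.  ]
```

```bash
python3 -m handwheel '[[[0,0,0],0,-0.2],[[0,0,0],0,0.1],[[0,0,0],0,0.25],[[0,0,0],0,0.35],[[0,0,0],0,1]]' 30 && python3 -m handwheel '[[[0,0,0],0,1],[[0,0,0],0,1],[[0,0,0],0,1],[[0,0,0],0,1],[[0,0,0],0,1]]' && python3 -c "
from h import *
go(O,.046,OY)"
```

```text
time_s: 3.7
ee_pos: [0.5492, 0.2294, 0.0442]
eef_rot: [-1.565, 1.568, 2.969]
force: [0.3, 0.0, 0.6]
grip_width: 0.0343
time_s: 4.2
ee_pos: [0.5491, 0.2294, 0.0441]
eef_rot: [-1.555, 1.568, 2.98]
force: [-2.1, -0.4, 0.9]
grip_width: 0.0312
t 4.2 pos [0.5491 0.2294 0.0441] F [-2.1 -0.4  0.9] w 0.0312 q [0.33 0.59 1.54 0.   1.01 0.51]
move mm [-1.9  0.5  0.3] spin 0.002 | tool axis down [-0.003  0.    -1.   ] y [ 0.98 -0.18 -0.  ] z [-0.18 -0.98  0.  ]
```

```bash
python3 -m handwheel '[[[-5,0,0],0,1],[[-15,0,0],0,1],[[-30,0,0],0,1],[[-50,0,0],0,1],[[-75,0,0],0,1]]' && python3 -m handwheel '[[[-10,0,0],0,1],[[-10,0,0],0,1],[[-10,0,0],0,1],[[-10,0,0],0,1],[[-10,0,0],0,1]]' && python3 -c "
from h import *
go(V,.125,VY)"
```

```text
time_s: 4.7
ee_pos: [0.5491, 0.2292, 0.1206]
eef_rot: [-1.483, 1.568, 3.051]
force: [0.5, 0.7, -3.8]
grip_width: 0.0312
time_s: 5.2
ee_pos: [0.5488, 0.2291, 0.1295]
eef_rot: [-1.342, 1.566, -3.091]
force: [0.7, -0.1, -3.2]
grip_width: 0.0314
t 5.2 pos [0.5488 0.2291 0.1295] F [ 0.7 -0.1 -3.2] w 0.0314 q [0.33 0.48 1.48 0.   1.18 0.51]
move mm [  4.9 -12.9 280.2] spin -0.133 | tool axis down [-0.005 -0.    -1.   ] y [ 0.98 -0.18 -0.  ] z [-0.18 -0.98  0.  ]
```

The wrist force dropped by 3.2 N, which is the roller's weight, so it's held. I'll carry it over the V-blocks.

```bash
python3 -m handwheel '[[[0,-1,15],0,1],[[0,-2,40],-0.02,1],[[0,-4,70],-0.04,1],[[0,-5,105],-0.06,1],[[0,-6,140],-0.08,1]]' && python3 -m handwheel '[[[0,-8,35],-0.02,1],[[0,-12,70],-0.04,1],[[0,-15,95],-0.05,1],[[0,-17,115],-0.05,1],[[0,-18,125],-0.05,1]]' && python3 -c "
from h import *
go(V,.125,VY)"
```

```text
time_s: 5.7
ee_pos: [0.5171, 0.0906, 0.1293]
eef_rot: [-1.391, 1.565, -3.059]
force: [0.3, -0.5, -2.5]
grip_width: 0.0316
time_s: 6.2
ee_pos: [0.4862, -0.0338, 0.1293]
eef_rot: [-1.424, 1.565, -3.044]
force: [-0.2, -0.2, -3.3]
grip_width: 0.0312
t 6.2 pos [ 0.4862 -0.0338  0.1293] F [-0.2 -0.2 -3.3] w 0.0312 q [-0.14  0.26  1.79 -0.    1.09 -0.09]
move mm [ 4.3  0.7 10.5] spin -0.004 | tool axis down [-0.006 -0.001 -1.   ] y [ 1.   -0.05 -0.01] z [-0.05 -1.    0.  ]
```

Now I'll check where the held roller sits relative to the V-blocks, using both cameras.

```bash
python3 -m handwheel '[[[0,1,5],-0.004,1],[[0,1,10],-0.004,1],[[0,1,10.5],-0.004,1],[[0,1,10.5],-0.004,1],[[0,1,10.5],-0.004,1]]' && python3 - <<'E'
from h import *
go(V,.044,VY)
p,d=camera("top");s,ds=camera("scene")
cv2.imwrite("pics/t2.png",p);cv2.imwrite("pics/s2.png",s)
a=cv2.resize(p[190:320,290:450],None,fx=2.5,fy=2.5);b=cv2.resize(s[140:280,260:420],(400,350))
h=325;cv2.imwrite("pics/c2.png",np.hstack([a[:h],b[:h]]))
P=cloud("scene",ds).reshape(-1,3);P2=cloud("top",d).reshape(-1,3)
for nm,Q in(("scene",P),("top",P2)):
    k=(abs(Q[:,0]-.486)<.03)&(abs(Q[:,1]+.044)<.12)&(Q[:,2]>.11)&(Q[:,2]<.15)
    for lo,hi in((.03,.07),(-.16,-.125),(-.12,-.10)):
        q=Q[k&(Q[:,1]>lo)&(Q[:,1]<hi)]
        if len(q)>5:print(nm,lo,len(q),np.median(q,0).round(4),q.min(0).round(3),q.max(0).round(3))
E
```

```text
time_s: 6.7
ee_pos: [0.4867, -0.0439, 0.1293]
eef_rot: [-1.442, 1.565, -3.057]
force: [-0.9, -0.3, -3.8]
grip_width: 0.031
t 6.7 pos [ 0.4867 -0.0439  0.1293] F [-0.9 -0.3 -3.8] w 0.031 q [-0.16  0.27  1.79 -0.    1.09 -0.12]
move mm [85.3  0.1  0.4] spin 0.001 | tool axis down [-0.006 -0.001 -1.   ] y [ 1.   -0.04 -0.01] z [-0.04 -1.    0.  ]
scene 0.03 81 [0.4901 0.035  0.1383] [0.48  0.03  0.127] [0.5   0.039 0.147]
scene -0.12 33 [ 0.4759 -0.1113  0.1414] [ 0.473 -0.12   0.132] [ 0.482 -0.1    0.147]
top 0.03 53 [0.4908 0.0325 0.1439] [0.481 0.03  0.135] [0.5   0.035 0.147]
```

View pics/c2.png

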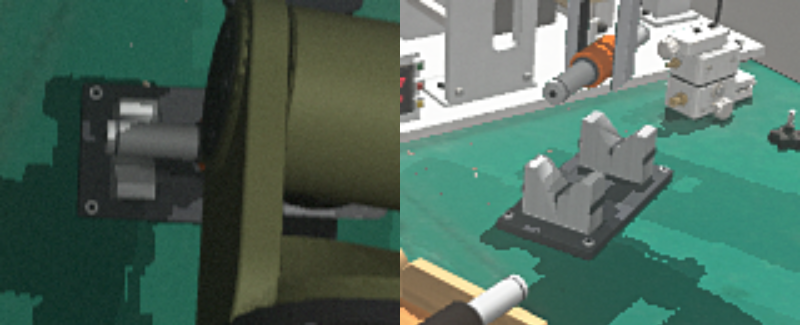

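The roller sits level and lined up over the Vs. Its +y end is at (0.490, 0.037) against an expected (0.490, 0.036). I'll lower it, slowing near contact.

```bash
python3 -m handwheel '[[[8,0,0],0,1],[[22,0,0],0,1],[[38,0,0],0,1],[[54,0,0],0,1],[[66,0,0],0,1]]' && python3 -m handwheel '[[[4,0,0],0,1],[[8,0,0],0,1],[[10,0,0],0,1],[[11,0,0],0,1],[[11,0,0],0,1]]' && python3 -c "
from h import *
go(V,.044,VY)"
```

```text
time_s: 7.3
ee_pos: [0.4859, -0.0438, 0.0619]
eef_rot: [-1.476, 1.564, -3.092]
force: [0.1, -0.8, -2.9]
grip_width: 0.0311
time_s: 7.8
ee_pos: [0.486, -0.0439, 0.0511]
eef_rot: [-1.457, 1.564, -3.072]
force: [-0.1, -0.7, -3.5]
grip_width: 0.0312
t 7.8 pos [ 0.486  -0.0439  0.0511] F [-0.1 -0.7 -3.5] w 0.0312 q [-0.16  0.39  1.84 -0.    0.92 -0.12]
move mm [7.1 0.4 0.4] spin 0.001 | tool axis down [-0.006 -0.    -1.   ] y [ 1.   -0.04 -0.01] z [-0.04 -1.    0.  ]
```

```bash
python3 -m handwheel '[[[1,0,0],0,1],[[2,0,0],0,1],[[3,0,0],0,1],[[4,0,0],0,1],[[4.5,0,0],0,1]]' && python3 -m handwheel '[[[0.4,0,0],0,1],[[0.8,0,0],0,1],[[1.2,0,0],0,1],[[1.5,0,0],0,1],[[1.5,0,0],0,1]]'
```

```text
time_s: 8.3
ee_pos: [0.4859, -0.0439, 0.0465]
eef_rot: [-1.462, 1.564, -3.077]
force: [-0.2, -0.3, -3.6]
grip_width: 0.0315
time_s: 8.8
ee_pos: [0.4859, -0.0438, 0.045]
eef_rot: [-1.468, 1.564, -3.083]
force: [0.3, 0.5, -2.1]
grip_width: 0.0314
```

```bash
python3 -m handwheel '[[[0.2,0,0],0,1],[[0.4,0,0],0,1],[[0.6,0,0],0,1],[[0.8,0,0],0,1],[[0.8,0,0],0,1]]' && python3 - <<'E'
from h import *
go(V,.044,VY)
p,d=camera("top");s,ds=camera("scene");cv2.imwrite("pics/t3.png",p)
cv2.imwrite("pics/c3.png",cv2.resize(s[160:260,280:400],None,fx=6,fy=6,interpolation=cv2.INTER_CUBIC))
E
```

```text
time_s: 9.3
ee_pos: [0.486, -0.0439, 0.0445]
eef_rot: [-1.449, 1.564, -3.064]
force: [-3.0, 0.4, 3.1]
grip_width: 0.0312
t 9.3 pos [ 0.486  -0.0439  0.0445] F [-3.   0.4  3.1] w 0.0312 q [-0.16  0.4   1.85 -0.    0.9  -0.12]
move mm [0.5 0.3 0.4] spin 0.001 | tool axis down [-0.006 -0.    -1.   ] y [ 1.   -0.04 -0.01] z [-0.04 -1.    0.  ]
```

View pics/c3.png

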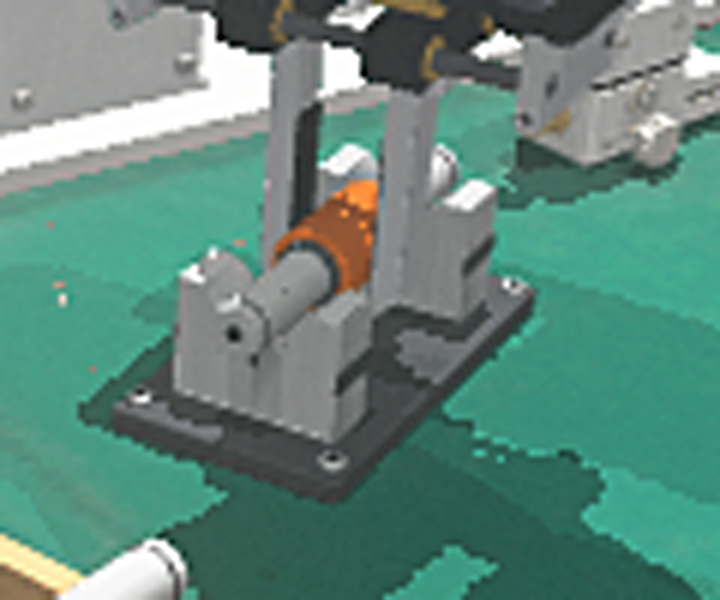

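The roller is in the Vs with its sleeve in the gap, and the near end at (235,330) lies between the flanks. The -3 N in x means it is riding slightly on the +x flank, so I'll ease it 0.4 mm in -x and down.

```bash
python3 -m handwheel '[[[0,-0.2,0],0,1],[[0,-0.4,0],0,1],[[0.2,-0.5,0],0,1],[[0.4,-0.5,0],0,1],[[0.4,-0.5,0],0,1]]' && python3 -c "
from h import *
go(V,.044,VY)"
```

```text
time_s: 9.9
ee_pos: [0.4858, -0.0438, 0.0443]
eef_rot: [-1.427, 1.565, -3.042]
force: [1.2, 0.8, 4.0]
grip_width: 0.0314
t 9.9 pos [ 0.4858 -0.0438  0.0443] F [1.2 0.8 4. ] w 0.0314 q [-0.16  0.4   1.85 -0.    0.9  -0.12]
move mm [0.3 0.6 0.4] spin 0.001 | tool axis down [-0.006 -0.001 -1.   ] y [ 1.   -0.04 -0.01] z [-0.04 -1.    0.  ]
```

The side force is balanced, with about 7 N of support. I'll release it gently and back straight up.

```bash
python3 -m handwheel '[[[0,0,0],0,0.32],[[0,0,0],0,0.3],[[0,0,0],0,0.25],[[0,0,0],0,0.15],[[0,0,0],0,0]]' 10 && python3 -m handwheel '[[[0,0,0],0,-0.2],[[0,0,0],0,-0.4],[[0,0,0],0,-0.5],[[0,0,0],0,-0.5],[[0,0,0],0,-0.5]]' && python3 -m handwheel '[[[-3,0,0],0,-0.5],[[-10,0,0],0,-0.5],[[-25,0,0],0,-0.5],[[-45,0,0],0,-0.5],[[-75,0,0],0,-0.5]]' && python3 -m handwheel '[[[-40,0,0],0,-0.5],[[-75,0,25],0,-0.5],[[-90,0,65],0,-0.5],[[-95,0,110],0,-0.5],[[-95,0,150],0,-0.5]]' && python3 -m handwheel '[[[0,0,30],0,-0.5],[[0,0,65],0,-0.5],[[0,0,90],0,-0.5],[[0,0,100],0,-0.5],[[0,0,100],0,-0.5]]' && python3 - <<'E'
from h import *
go(V,.2,VY)
p,d=camera("top");s,ds=camera("scene");cv2.imwrite("pics/t4.png",p)
a=cv2.resize(p[180:310,280:440],(640,520));cv2.imwrite("pics/c4.png",a)
cv2.imwrite("pics/c5.png",cv2.resize(s[160:320,180:400],None,fx=3.5,fy=3.5,interpolation=cv2.INTER_CUBIC))
P=cloud("top",d);Q=P.reshape(-1,3);c,sn=np.cos(VY),np.sin(VY)
L=np.c_[(Q[:,:2]-V)@[c,sn],(Q[:,:2]-V)@[-sn,c],Q[:,2]]
for lo,hi in((-.079,-.068),(.068,.079),(-.038,-.03),(.03,.038),(-.01,.01)):
    q=L[(abs(L[:,0])<.012)&(L[:,1]>lo)&(L[:,1]<hi)&(L[:,2]>.045)&(L[:,2]<.08)]
    print(lo,hi,len(q),"x",q[:,0].mean().round(4),"ztop",np.percentile(q[:,2],[75,90,95]).round(4))
q=L[(abs(L[:,0])<.009)&(abs(L[:,1])<.1)&(L[:,2]>.05)&(L[:,2]<.08)];print("y ext",q[:,1].min(),q[:,1].max())
E
```

```text
time_s: 10.4
ee_pos: [0.4857, -0.0439, 0.0442]
eef_rot: [-1.427, 1.565, -3.042]
force: [-0.5, -0.2, 0.2]
grip_width: 0.0447
time_s: 10.9
ee_pos: [0.4857, -0.0439, 0.0442]
eef_rot: [-1.435, 1.565, -3.05]
force: [-0.2, -0.4, 0.5]
grip_width: 0.0704
time_s: 11.4
ee_pos: [0.4855, -0.0437, 0.1196]
eef_rot: [-1.494, 1.563, -3.109]
force: [0.1, -1.1, 0.1]
grip_width: 0.0706
time_s: 11.9
ee_pos: [0.4796, -0.1954, 0.2166]
eef_rot: [-1.247, 1.565, -2.861]
force: [0.3, 0.7, 0.3]
grip_width: 0.0707
time_s: 12.4
ee_pos: [0.475, -0.2958, 0.2169]
eef_rot: [-1.269, 1.565, -2.885]
force: [-0.1, 0.1, 0.9]
grip_width: 0.0707
t 12.4 pos [ 0.475  -0.2958  0.2169] F [-0.1  0.1  0.9] w 0.0707 q [-0.62  0.33  1.49 -0.    1.33 -0.57]
move mm [  16.5    0.  -251.7] spin -0.0 | tool axis down [-0.005 -0.001 -1.   ] y [ 1.   -0.05 -0.01] z [-0.05 -1.    0.  ]
-0.079 -0.068 87 x -0.0002 ztop [0.0606 0.0619 0.0625]
0.068 0.079 90 x -0.0002 ztop [0.0608 0.062  0.0623]
-0.038 -0.03 60 x -0.0002 ztop [0.0606 0.0619 0.0623]
0.03 0.038 62 x -0.0001 ztop [0.0612 0.0617 0.0622]
-0.01 0.01 194 x -0.0003 ztop [0.0669 0.0679 0.0686]
y ext -0.08014633920811524 0.07958853903386025
```

View pics/c4.png

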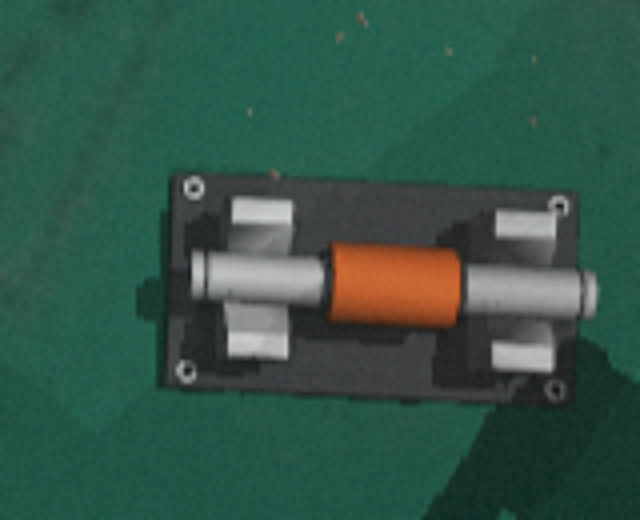

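View pics/c5.png

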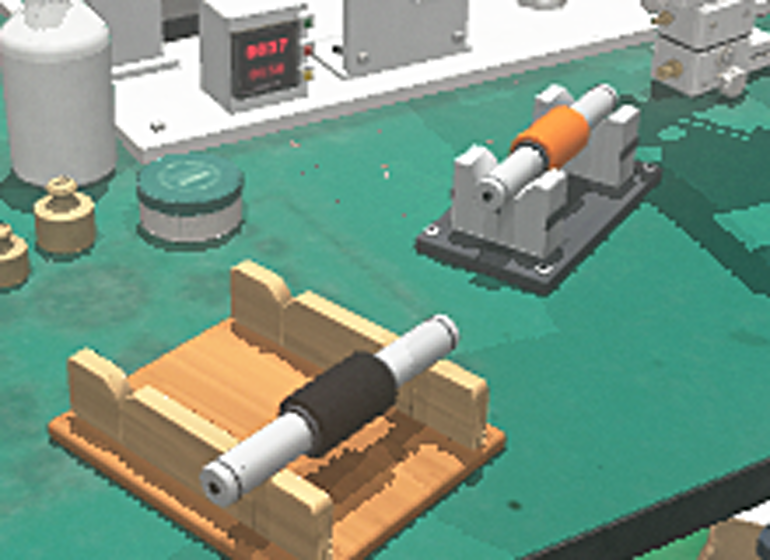

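The orange roller lies level in both Vs and is centred to 0.3 mm. Both ends are at the same height, about 61 mm at the shaft top against 60 nominal. The sleeve sits mid-gap, the black roller is still in the rack, and the arm is clear.

```bash
python3 -c "
from station import *
print(hand_in())"
```

```text
the job is handed in; nothing more can be done
None
```

The orange roller is in the V-blocks with both shaft ends seated, and I handed the job in at about 12.5 s of the 32 s allowed. I gripped it across the sleeve, lifted it clear of the rack and lowered it in small steps. At first contact it pressed slightly on one flank, about 3 N sideways, so I eased it over by about 0.5 mm before opening the gripper.

- **Seating:** Depth from the top camera puts both shaft ends at the same height, about 61–62 mm at the top against 60 nominal, which is within depth noise and calibration.
- **Position:** It is centred across the Vs to about 0.3 mm and along them to under 1 mm, with the sleeve in the middle of the gap.
- **Surroundings:** The black roller is still in its notch, the gripper is open and about 0.25 m away, and the highest contact force I read was about 7 N.
- **Checks:** None failed or disagreed. `hand_in()` gave no verdict.

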